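# Release a bun from its ratchet clamp

### The job

Two ratchet bread clamps stand on the counter; release the one that holds the round bun, not the one with the chocolate cake. Swing the red pawl of its clamp up well clear of the teeth and leave it up, then draw that clamp's toothed bar fully back by its black grip, until the white pusher meets the steel cheeks, and let go. Leave the bun where it lies and leave the cake's clamp locked.

Things in the scene. Friction and masses are not known exactly. Their poses are not given: they have to be found in the camera images.
- bun_clamp: Fixed clamp round the bun: wooden board, top at z 12 mm, fence at y +113 mm. Origin under the board, z up; the steel bar lies along y at x = 0 and withdraws towards -y. From y -30 to -100 mm it runs between steel cheeks (29 mm wide over all, top at z 44) under bridges, so it only slides along y. The tail of the board ends at y -215.
- bun_pawl (a joint): Red pawl on a pin along the clamp's x axis at y -90, z 36 mm of bun_clamp. 0 rad: down, its steel tooth (at y -48) blocks the bar from being drawn back. Grows as the tooth end swings up and towards -y; stop at 1.1 rad. Clear of the teeth above 0.2; 0.25 or more is wanted, 0.5 is comfortable. The stiff hinge (0.07 N m, about 2 N at the tab) stays at any angle where it is left.
- bun_tab (a point): Grip point in the red tab of bun_pawl: upright, 12 mm wide (clamp x), 22 mm long (y), top 13 mm above this point. Down, the point is at y -51, z 67 mm of bun_clamp. Pinch it from above across x; lift in an arc about the pin (the tab may turn between the pads).
- bun_bar: Loose steel toothed bar of the bun's clamp, about 0.25 kg, axes as bun_clamp, slides easily. Origin on its underside below the black grip: an upright post 14 mm wide (x), 24 mm long (y), top 67 mm above the origin; pinch it from above across x, 50 mm above the origin. White pusher at the +y end. Origin at clamp y -142, z 12 mm at the start; -195 when fully back, pusher on the cheeks.
- bun: Round brown bun 75 x 78 x 45 mm, loose on the board of bun_clamp, between fence and pusher. Origin at the centre of its underside. To be left there.
- cake_clamp: The second fixed clamp, the same in every part and size, holding a dark chocolate cake (57 x 100 x 59 mm). To be left locked. A tall glass display case stands behind and between the two clamps: cross from side to side in front of it, with x under 0.45 m.
- cake_pawl (a joint): The red pawl of the cake's clamp, as bun_pawl. To be left down.
- cake_bar: The toothed bar of the cake's clamp, as bun_bar, but starting with its origin at y -122 mm of cake_clamp. To be left there.

How it is judged:
By the outcome, as a careful person would: the job done as asked, in the order asked, and still so for the second after the job is handed in, with the robot touching nothing.
It also fails if it takes over 40 s, if anything falls off the work surface, if the arm or the gripper's body presses on something with over 40 N, if the wrist force passes 120 N, or if a joint passes its speed limit or range.

### The arm

A 7-joint arm with a two-finger parallel gripper is mounted at the origin on a cart in front of the work surface, level with it; the furniture and walls round the work are solid. World frame = base frame: x ahead of the robot, y to its left, z up, the work surface at z = 0. Lengths are in m, angles in rad, forces in N, time in s.
With the tool pointing down it reaches from about 0.4 to 0.875 m from the base axis. Payload 6.5 kg.
Tool frame: the origin (TCP) lies at the very end of the fingers, on their centre line; the grasp point (between the pads) lies 19 mm behind it (tcp_to_grasp is the distance from the TCP to the grasp point, in m); z points along the fingers, y is the line along which they close (so a half turn about z gives the same grasp; the last joint's range is limited). The gripper opens to 85 mm and grips with 20 to 120 N. Pads are 22 mm wide; open, the fingers measure 114 mm over their backs; the gripper's body (76 mm by 85 mm) begins 54 mm behind the grasp point. The pads swing forward as they close: fully open they stand 13 mm farther back than shut.
Start: joints at [-1.344, 0.536, -0.004, 1.538, 0.003, 1.067, -0.071], TCP at [0.188, 0.622, 0.231] pointing down, gripper open.
Joint ranges: [-2.7, 2.7], [-0.37, 2.16], [-1.27, 1.26], [0.24, 2.4], [-1.31, 4.45], [0.19, 1.91], [-2.76, 2.76]. Speed limits (rad/s): [2.39, 2.39, 3.14, 3.14, 3.14, 3.14, 3.14].

### API

Orientations are given as [roll, pitch, yaw] about the fixed x, y, z axes, in that order (R = Rz(yaw) Ry(pitch) Rx(roll)).
In Python, from cell import * gives the robot as it stands. The module is installed in compiled form; this text tells all that it offers.
- The arm moves only by the tool arm_command, never from a script. Its argument "rows" is a list of rows, each a list of 7 numbers: the shift along the tool's x, y, z scaled (see below), then the turn, a rotation vector about the tool's x, y, z scaled (see below), then the opening, from 0 (shut) to 1 (fully open). In form: [[tx, ty, tz, ax, ay, az, claw], ...]. A call has 1 to 12 rows; each row is the pose to reach, as a shift and turn from the pose commanded when the call began, along the tool's axes at that moment; what a row does not reach only later rows make up. The controller multiplies each number of a shift by 100 mm and each number of a turn by pi/2 rad. A row lasts 1/12 s, in which the tool goes at most 41.7 mm and 7.16 degrees, less where a joint would pass 70% of its speed; a pose out of reach is approached as far as the arm can. A call with a number of a shift or a turn outside -1 to 1 is refused whole. A call with a gripper value outside its range is refused whole. The fingers move at their own pace and stop on an object; "squeeze" is the grip in N (left out, the last holds). Time passes only in rows, so rows that repeat a pose let the fingers close. It gives the time, the measured TCP pose, the force, the opening and the grip force at its end, in the units of the state.
- read_state(): the state, without advancing time (a new reading comes with each control period).
- capture(name): name is "side" or "top"; returns the picture (400x640x3 uint8, red, green, blue); there is no depth.
- get_calibration(name): a dict with "fx", "fy", "cx", "cy" (pixels), "cam_to_world" (4x4, takes a point from camera to world coordinates). Camera axes: x right, y down, z forward; pixel columns grow to the right and rows downward; lengths in m; the calibration is good to about 2 mm. A picture is of the moment at which its call begins. get_calibration takes no time and is no camera call.
- job_done(): hands the job in; it is judged then, once.
The state is a dict: "time": time; "joints": joint angles; "qvel": joint speeds; "joint_torque": joint torques, N m; "ee_pos": TCP position; "tool_rot": TCP orientation; "ft_force": force on the tool from outside, world axes, zero at the start; "wrist_torque": the same for the moment, N m; "grip_width": finger opening in m; "grip_force": force on a finger pad.
Only numpy, scipy, OpenCV 4.12 (cv2) and the standard library are available. Lean on these libraries where they do the work, as an engineer would, in place of code of your own. Each camera call takes 0.05 s, during which the arm holds its last target. There are 200 camera calls.

## Working session

There is one attempt and no reset: what is moved stays moved. The work goes in short steps, Python scripts to look and compute and a tool call to move; the robot and the scene stay as the last step left them, time stands still between calls to the robot, and variables do not carry over. Pictures are saved under pics/ and viewed, at most 10 in all, crops included, and the job is handed in when it is done.

Besides the shell and the picture viewer there is one more tool, called after "Emit:" as name([rows], argument=value, ...), one row to a line, values as JSON. arm_command: Moves the arm, as the interface text tells. Shifts and turns lie within -1 to 1; 1 stands for 100 mm of shift or pi/2 rad of turn. Its arguments: {"type":"object","properties":{"rows":{"type":"array","items":{"type":"array","items":{"type":"number"}}},"squeeze":{"type":"number"}},"required":["rows"]}

```bash
mkdir -p pics
python3 - <<'E'
from cell import *
import cv2
for n in("side","top"):
    cv2.imwrite(f"pics/{n}0.png",capture(n)[:,:,::-1]); c=get_calibration(n); print(n,c)
s=read_state();print(s)
E
```

```text
side {'fx': 370.2313877516733, 'fy': 370.2313877516733, 'cx': 319.34274484002964, 'cy': 193.0643131670288, 'cam_to_world': array([[ 6.55074775e-01, -6.34885945e-01,  4.09630169e-01,
         1.79222691e-02],
       [-7.55564013e-01, -5.50269257e-01,  3.55424771e-01,
        -3.66451164e-01],
       [-2.47302817e-04, -5.42331616e-01, -8.40164482e-01,
         1.09047757e+00],
       [ 0.00000000e+00,  0.00000000e+00,  0.00000000e+00,
         1.00000000e+00]])}
top {'fx': 445.3347575183274, 'fy': 445.3347575183274, 'cx': 312.6164962289155, 'cy': 205.18972059982175, 'cam_to_world': array([[-0.00961898, -0.99069751,  0.13574207,  0.3022875 ],
       [-0.99961301,  0.01307016,  0.02455626,  0.05733633],
       [-0.02610199, -0.13545334, -0.99043984,  1.57506542],
       [ 0.        ,  0.        ,  0.        ,  1.        ]])}
{'time': 0.1, 'joints': array([-1.34417444,  0.53712677, -0.00441968,  1.5387532 ,  0.00258898,
        1.06728174, -0.07119656]), 'qvel': array([-0.00062568, -0.00185602,  0.0008052 , -0.00197905, -0.00070694,
        0.00096691, -0.00035829]), 'joint_torque': array([ 3.46250854e-03, -5.84568322e+01,  1.05225351e+00, -2.59776020e+01,
        1.26186645e-02,  4.60099516e-03,  3.56087776e-05]), 'ee_pos': array([0.18748602, 0.62179243, 0.23048554]), 'tool_rot': array([-3.14003357e+00,  1.15502205e-04,  2.84882436e+00]), 'ft_force': array([-0.23696181,  0.10709929,  0.19984661]), 'wrist_torque': array([0.005986  , 0.01785203, 0.02193186]), 'grip_force': 0.0, 'grip_width': 0.08532780723210989}
```

View pics/top0.png

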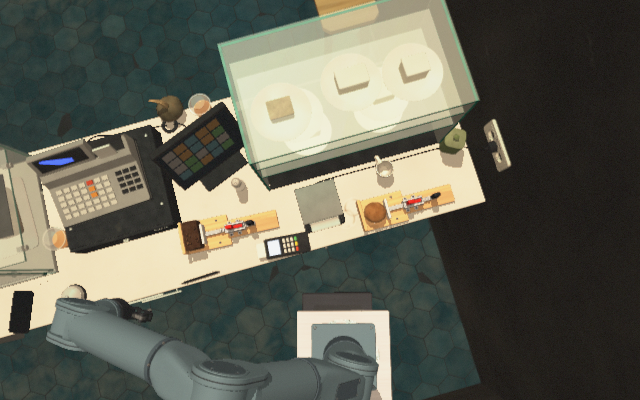

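View pics/side0.png

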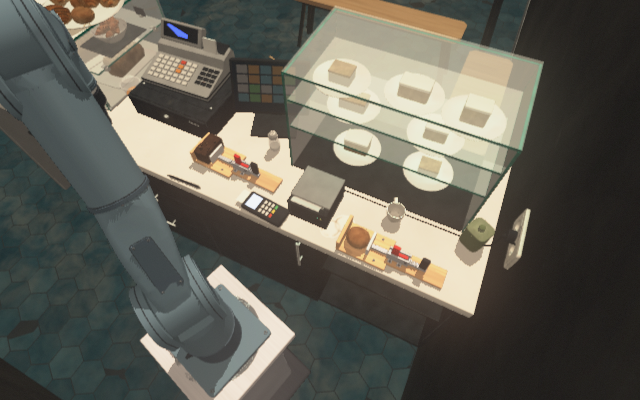

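The top view shows the bun clamp at right: bun near (375,211), red tab near (413,202), black grip near (435,196). The cake clamp is at left, near (228,230). I'll zoom in on the bun clamp.

Run:
```python
import cv2,numpy as np
a=cv2.imread("pics/top0.png")[178:238,350:460]; b=cv2.imread("pics/side0.png")[210:295,330:450]
a=cv2.resize(a,None,fx=5,fy=5,interpolation=cv2.INTER_CUBIC);b=cv2.resize(b,None,fx=5,fy=5,interpolation=cv2.INTER_CUBIC)
cv2.imwrite("pics/za.png",a);cv2.imwrite("pics/zb.png",b)
```

```text
(no output)
```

View pics/za.png

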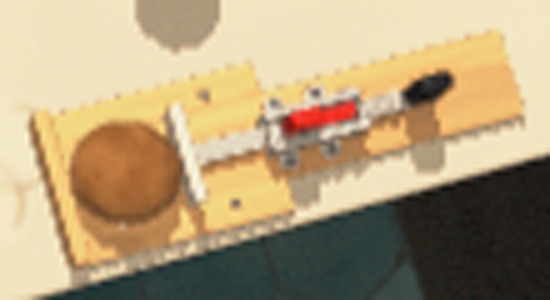

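View pics/zb.png

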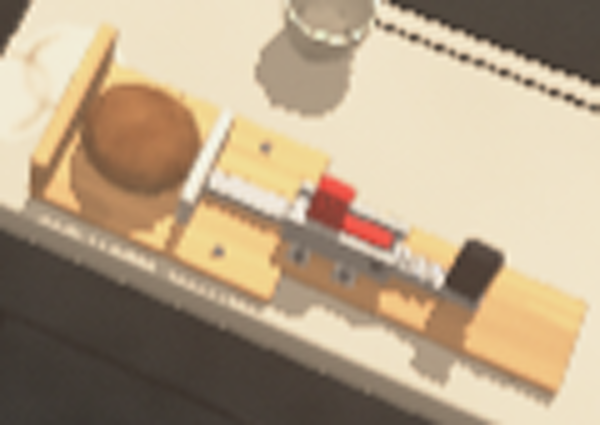

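The top crop (5x from 350,178) shows the tail end midpoint at (511,76), the grip top at (438,84) and the cheeks' left end at (273,135). The side crop (5x from 330,210) shows the tail midpoint at (571,345), the grip top at (485,253) and the tab top at (338,187). Next I fit the clamp pose to these.

```bash
cat > h.py <<'E'
from cell import *
import numpy as np
from scipy.optimize import least_squares
from scipy.spatial.transform import Rotation as R
def proj(n,P):
    c=get_calibration(n);T=np.linalg.inv(c["cam_to_world"]);q=T[:3,:3]@P+T[:3,3]
    return np.array([c["fx"]*q[0]/q[2]+c["cx"],c["fy"]*q[1]/q[2]+c["cy"]])
def cw(p,l):
    l=np.array(l)/1000; c,s=np.cos(p[2]),np.sin(p[2])
    return np.array([p[0]+c*l[0]-s*l[1],p[1]+s*l[0]+c*l[1],l[2]])
def rel(tgt,rpy=None):
    """row entries (scaled) from present pose to TCP target; rpy optional"""
    s=read_state();M=R.from_euler('xyz',s["tool_rot"])
    t=M.inv().apply(np.array(tgt)-s["ee_pos"])/.1
    r=(M.inv()*R.from_euler('xyz',rpy)).as_rotvec()/(np.pi/2) if rpy is not None else np.zeros(3)
    return np.round(np.r_[t,r],3)
E
cat > fit.py <<'E'
from h import *
D=[("top",511,76,(0,-215,12)),("top",438,84,(0,-142,79)),("top",54,190,(0,113,30)),
("top",190,152,(0,25,35)),
("side",571,345,(0,-215,12)),("side",485,253,(0,-142,79)),("side",338,187,(0,-51,80))]
def px(n,u,v):
    o=(350,178) if n=="top" else (330,210); return np.array([o[0]+(u+.5)/5-.5,o[1]+(v+.5)/5-.5])
W=[1,1,.3,.3,1,1,1]
f=lambda p:np.concatenate([w*(proj(n,cw(p,l))-px(n,u,v)) for w,(n,u,v,l) in zip(W,D)])
r=least_squares(f,[.5,-.25,.24]);p=r.x;print(p);print(np.round(r.fun.reshape(-1,2),2))
for l in [(0,-51,67),(0,-142,62),(0,-195,62)]:print(cw(p,l),np.hypot(*cw(p,l)[:2]))
np.save("p.npy",p)
E
python3 fit.py
```

```text
[ 0.50530858 -0.18793435  0.23996405]
[[ 0.33 -0.64]
 [-0.31 -0.14]
 [ 0.66 -0.28]
 [-0.11  0.06]
 [ 0.27  0.63]
 [-0.43 -0.02]
 [-0.4  -0.09]]
[ 0.51742964 -0.23747302  0.067     ] 0.5693214061884148
[ 0.5390574  -0.32586555  0.062     ] 0.6298977984685535
[ 0.55165379 -0.37734692  0.062     ] 0.6683656159600404
```

```bash
cat > plan.py <<'E'
from h import *
p=np.load("p.npy")
def ray(n,u,v,z):
    c=get_calibration(n);T=c["cam_to_world"];d=T[:3,:3]@[(u-c["cx"])/c["fx"],(v-c["cy"])/c["fy"],1];return T[:3,3]+d*(z-T[2,3])/d[2]
print("mug",ray("top",385,172,.05),"case corner",ray("top",265,187,0),ray("top",478,100,.0),"greybox",ray("top",325,215,.05))
s=read_state();pos=s["ee_pos"];rot=R.from_euler('xyz',s["tool_rot"])
yaw=p[2]+np.pi/2; tab=cw(p,(0,-51,51))
tgt=[((.26,.515,.23),2.5),((.335,.405,.23),2.15),((.40,.29,.23),yaw),((.42,.17,.23),yaw),((.42,.04,.23),yaw),((.42,-.09,.23),yaw),((.45,-.2,.20),yaw),((tab[0],tab[1],.13),yaw),(tab,yaw)]
for t,y in tgt:
    n=R.from_euler('xyz',[np.pi,0,y]);print(np.round(np.r_[rot.inv().apply(np.array(t)-pos)/.1,(rot.inv()*n).as_rotvec()/(np.pi/2)],2));pos,rot=np.array(t),n
E
python3 plan.py
```

```text
mug [ 0.62448674 -0.15779919  0.05      ] case corner [0.58652852 0.26727306 0.        ] [ 0.89801993 -0.51168223  0.        ] greybox [0.47663197 0.05280747 0.05      ]
[-1.   -0.81  0.01 -0.    0.    0.22]
[-1.26 -0.43 -0.   -0.   -0.    0.22]
[-1.32 -0.09 -0.    0.   -0.    0.22]
[-1.21 -0.09 -0.    0.    0.    0.  ]
[-1.26 -0.31 -0.    0.    0.    0.  ]
[-1.26 -0.31 -0.    0.    0.    0.  ]
[-1.14  0.03  0.3   0.    0.    0.  ]
[-0.52  0.57  0.7   0.    0.    0.  ]
[ 0.   -0.    0.79  0.    0.    0.  ]
```

Emit:
arm_command([
  [-1,-0.81,0,0,0,0.22,0.7],
  [-1,-0.81,0,0,0,0.22,0.7],
  [-1,-0.81,0,0,0,0.22,0.7],
  [-1,-0.81,0,0,0,0.22,0.7],
])

```text
time: 0.43
ee_pos: [0.2664, 0.5084, 0.2309]
tool_rot: [-3.139, 0.006, 2.489]
ft_force: [1.2, -0.9, -0.4]
grip_width: 0.0594
grip_force: 0.0
```

Emit:
arm_command([
  [-1,-0.4,0,0,0,0.22,0.7],
  [-1,-0.4,0,0,0,0.22,0.7],
  [-1,-0.4,0,0,0,0.22,0.7],
  [-1,-0.4,0,0,0,0.22,0.7],
])

```text
time: 0.77
ee_pos: [0.3204, 0.4184, 0.2311]
tool_rot: [-3.141, 0.004, 2.145]
ft_force: [0.1, -0.4, 0.1]
grip_width: 0.0596
grip_force: 0.0
```

Emit:
arm_command([
  [-1,-0.1,0,0,0,0.22,0.7],
  [-1,-0.1,0,0,0,0.22,0.7],
  [-1,-0.1,0,0,0,0.22,0.7],
  [-1,-0.1,0,0,0,0.22,0.7],
])

```text
time: 1.1
ee_pos: [0.3657, 0.3312, 0.2313]
tool_rot: [3.142, 0.002, 1.802]
ft_force: [0.8, -0.7, -0.4]
grip_width: 0.0598
grip_force: 0.0
```

Emit:
arm_command([
  [-1,-0.1,0,0,0,0,0.7],
  [-1,-0.1,0,0,0,0,0.7],
  [-1,-0.1,0,0,0,0,0.7],
])

```text
time: 1.35
ee_pos: [0.3776, 0.2322, 0.231]
tool_rot: [-3.14, 0.002, 1.812]
ft_force: [-0.1, -0.0, 0.2]
grip_width: 0.0598
grip_force: 0.0
```

Emit:
arm_command([
  [-1,-0.2,0,0,0,0,0.7],
  [-1,-0.2,0,0,0,0,0.7],
  [-1,-0.2,0,0,0,0,0.7],
])

```text
time: 1.6
ee_pos: [0.3816, 0.1306, 0.2311]
tool_rot: [-3.14, 0.001, 1.812]
ft_force: [0.6, -0.6, 0.1]
grip_width: 0.0602
grip_force: 0.0
```

Emit:
arm_command([
  [-1,-0.1,0,0,0,0,0.7],
  [-1,-0.1,0,0,0,0,0.7],
  [-1,-0.1,0,0,0,0,0.7],
])

```text
time: 1.85
ee_pos: [0.3967, 0.0311, 0.2316]
tool_rot: [3.141, 0.001, 1.811]
ft_force: [0.0, -0.1, -0.3]
grip_width: 0.0593
grip_force: 0.0
```

Emit:
arm_command([
  [-1,-0.1,0,0,0,0,0.7],
  [-1,-0.1,0,0,0,0,0.7],
  [-1,-0.1,0,0,0,0,0.7],
])

```text
time: 2.1
ee_pos: [0.4114, -0.0686, 0.2318]
tool_rot: [3.14, 0.002, 1.812]
ft_force: [-0.5, -0.1, -0.3]
grip_width: 0.0596
grip_force: 0.0
```

Emit:
arm_command([
  [-1,0,0.3,0,0,0,0.7],
  [-1,0,0.3,0,0,0,0.7],
  [-1,0,0.3,0,0,0,0.7],
  [-1,0,0.3,0,0,0,0.7],
])

```text
time: 2.43
ee_pos: [0.4351, -0.1657, 0.2004]
tool_rot: [-3.14, 0.003, 1.81]
ft_force: [0.1, -0.6, 0.3]
grip_width: 0.0595
grip_force: 0.0
```

Run:
```python
from h import *
p=np.load("p.npy");print(rel(cw(p,(0,-51,120)),[np.pi,0,p[2]+np.pi/2]))
```

```text
[-0.89   0.631  0.806 -0.001  0.002 -0.   ]
```

Emit:
arm_command([
  [-0.89,0.63,0.8,0,0,0,0.7],
  [-0.89,0.63,0.8,0,0,0,0.7],
  [-0.89,0.63,0.8,0,0,0,0.7],
  [-0.89,0.63,0.8,0,0,0,0.7],
  [-0.89,0.63,0.8,0,0,0,0.7],
  [-0.89,0.63,0.8,0,0,0,0.7],
])

```text
time: 2.93
ee_pos: [0.5168, -0.232, 0.1209]
tool_rot: [-3.14, -0.001, 1.814]
ft_force: [-0.2, -0.0, 0.9]
grip_width: 0.0598
grip_force: 0.0
```

```bash
cat > look.py <<'E'
from h import *
import cv2,sys
z=[]
for n,(y,x) in (("top",(160,330)),("side",(190,310))):
    z.append(cv2.resize(capture(n)[y:y+100,x:x+133,::-1],None,fx=3,fy=3,interpolation=cv2.INTER_CUBIC))
cv2.imwrite(f"pics/{sys.argv[1]}.png",np.hstack(z))
p=np.load("p.npy");print(rel(cw(p,(0,-51,51)),[np.pi,0,p[2]+np.pi/2]))
E
python3 look.py l1
```

```text
[-0.056 -0.009  0.712  0.001 -0.     0.002]
```

View pics/l1.png

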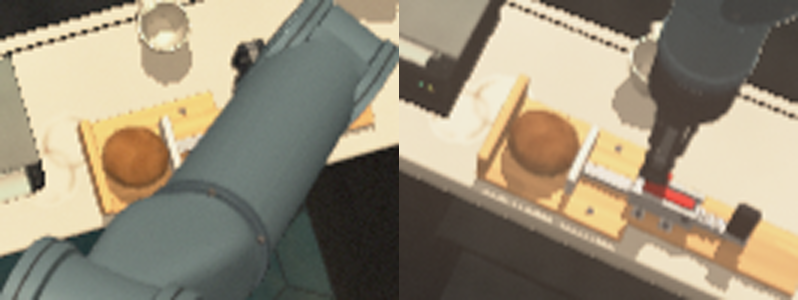

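The arm hides the clamp from the top camera. The side view shows the fingers above the tab, near (655,175) in the composite, so I descend.

Emit:
arm_command([
  [-0.05,-0.01,0.3,0,0,0,0.7],
  [-0.05,-0.01,0.5,0,0,0,0.7],
  [-0.05,-0.01,0.65,0,0,0,0.7],
  [-0.05,-0.01,0.71,0,0,0,0.7],
  [-0.05,-0.01,0.71,0,0,0,0.7],
  [-0.05,-0.01,0.71,0,0,0,0.7],
])

```text
time: 3.53
ee_pos: [0.5176, -0.2381, 0.0515]
tool_rot: [3.14, 0.0, 1.813]
ft_force: [-0.2, -1.0, 0.9]
grip_width: 0.06
grip_force: 0.0
```

Emit:
arm_command([
  [0,0,0,0,0,0,0.3],
  [0,0,0,0,0,0,0],
  [0,0,0,0,0,0,0],
  [0,0,0,0,0,0,0],
  [0,0,0,0,0,0,0],
  [0,0,0,0,0,0,0],
  [0,0,0,0,0,0,0],
  [0,0,0,0,0,0,0],
], squeeze=25)

```text
time: 4.2
ee_pos: [0.5187, -0.2383, 0.0511]
tool_rot: [3.139, 0.001, 1.813]
ft_force: [4.0, 2.1, 5.4]
grip_width: 0.0115
grip_force: 28.1
```

Emit:
arm_command([
  [-0.03,0,-0.03,0,0,0,0],
  [-0.055,0,-0.055,0,0,0,0],
  [-0.09,0,-0.08,0,0,0,0],
  [-0.12,0,-0.1,0,0,0,0],
  [-0.15,0,-0.12,0,0,0,0],
  [-0.19,0,-0.135,0,0,0,0],
  [-0.225,0,-0.15,0,0,0,0],
  [-0.26,0,-0.16,0,0,0,0],
  [-0.29,0,-0.168,0,0,0,0],
  [-0.31,0,-0.17,0,0,0,0],
  [-0.31,0,-0.17,0,0,0,0],
])

```text
time: 5.12
ee_pos: [0.5256, -0.2654, 0.0669]
tool_rot: [3.14, -0.004, 1.814]
ft_force: [4.8, 6.7, 1.3]
grip_width: 0.0118
grip_force: 25.6
```

```bash
python3 look.py l2
```

```text
[ 0.29  -0.011  0.16   0.001 -0.003  0.002]
```

View pics/l2.png

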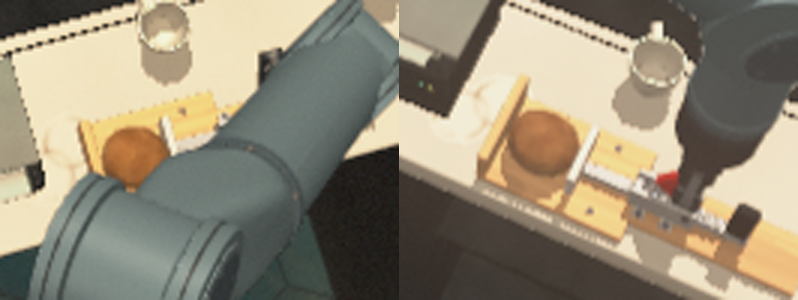

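The side view shows the pawl swung up, with the red visible at (668,182), and the pads still on the tab. I release it, go straight up, then move over the grip.

Emit:
arm_command([
  [0,0,0,0,0,0,0.5],
  [0,0,0,0,0,0,0.7],
  [0,0,0,0,0,0,0.7],
  [0,0,0,0,0,0,0.7],
  [0,0,0,0,0,0,0.7],
  [0,0,-0.3,0,0,0,0.7],
  [0,0,-0.7,0,0,0,0.7],
  [0,0,-0.7,0,0,0,0.7],
  [-0.6,0,-0.7,0,0,0,0.7],
  [-0.6,0,-0.7,0,0,0,0.7],
  [-0.6,0,-0.7,0,0,0,0.7],
  [-0.6,0,-0.7,0,0,0,0.7],
])

```text
time: 6.22
ee_pos: [0.5383, -0.3282, 0.1372]
tool_rot: [-3.141, 0.001, 1.81]
ft_force: [-1.1, 0.4, 0.0]
grip_width: 0.0596
grip_force: 0.0
```

```bash
sed -i 's/(0,-51,51)/(0,-142,43)/' look.py; python3 look.py l3
```

```text
[-0.003  0.005  0.938 -0.    -0.001  0.001]
```

View pics/l3.png

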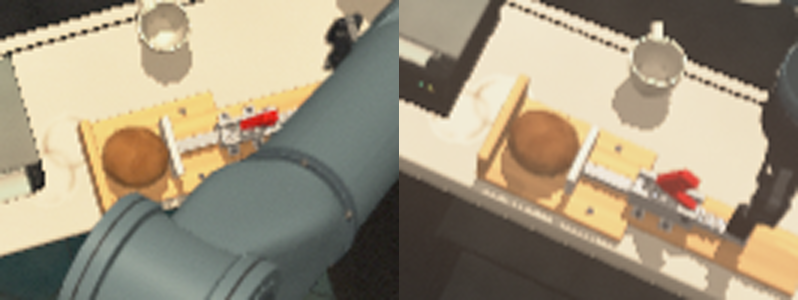

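The pawl stands clearly up, with the red V at (678,190), and the fingers are over the black grip. I descend and pinch it.

Emit:
arm_command([
  [0,0.015,0.35,0,0,0,0.7],
  [0,0.015,0.6,0,0,0,0.7],
  [0,0.015,0.8,0,0,0,0.7],
  [0,0.015,0.92,0,0,0,0.7],
  [0,0.015,0.92,0,0,0,0.7],
  [0,0.015,0.92,0,0,0,0.7],
])

```text
time: 6.82
ee_pos: [0.5403, -0.3259, 0.0454]
tool_rot: [-3.141, -0.001, 1.813]
ft_force: [-0.5, 0.8, 0.8]
grip_width: 0.0597
grip_force: 0.0
```

Emit:
arm_command([
  [0,0,0,0,0,0,0.3],
  [0,0,0,0,0,0,0],
  [0,0,0,0,0,0,0],
  [0,0,0,0,0,0,0],
  [0,0,0,0,0,0,0],
  [0,0,0,0,0,0,0],
  [0,0,0,0,0,0,0],
], squeeze=25)

```text
time: 7.4
ee_pos: [0.5409, -0.3269, 0.0463]
tool_rot: [3.14, 0.001, 1.812]
ft_force: [0.2, 1.6, 6.1]
grip_width: 0.0136
grip_force: 29.0
```

Emit:
arm_command([
  [-0.08,0,0,0,0,0,0],
  [-0.16,0,0,0,0,0,0],
  [-0.24,0,0,0,0,0,0],
  [-0.32,0,0,0,0,0,0],
  [-0.38,0,0,0,0,0,0],
  [-0.44,0,0,0,0,0,0],
  [-0.48,0,0,0,0,0,0],
  [-0.48,0,0,0,0,0,0],
])

```text
time: 8.07
ee_pos: [0.5518, -0.3732, 0.0451]
tool_rot: [-3.142, 0.0, 1.812]
ft_force: [-0.3, -0.2, -2.8]
grip_width: 0.0136
grip_force: 24.6
```

Moving freely. The last few millimetres go slowly, until the stop is felt.

Emit:
arm_command([
  [-0.02,0,0,0,0,0,0],
  [-0.04,0,0,0,0,0,0],
  [-0.05,0,0,0,0,0,0],
  [-0.06,0,0,0,0,0,0],
  [-0.06,0,0,0,0,0,0],
])

```text
time: 8.48
ee_pos: [0.553, -0.3795, 0.0452]
tool_rot: [-3.141, 0.0, 1.812]
ft_force: [0.7, -0.5, -2.9]
grip_width: 0.0136
grip_force: 24.6
```

Emit:
arm_command([
  [-0.01,0,0,0,0,0,0],
  [-0.02,0,0,0,0,0,0],
  [-0.03,0,0,0,0,0,0],
  [-0.03,0,0,0,0,0,0],
  [-0.03,0,0,0,0,0,0],
])

```text
time: 8.9
ee_pos: [0.554, -0.382, 0.0453]
tool_rot: [3.141, 0.0, 1.812]
ft_force: [0.0, 0.3, -2.9]
grip_width: 0.0139
grip_force: 24.6
```

Emit:
arm_command([
  [-0.01,0,0,0,0,0,0],
  [-0.02,0,0,0,0,0,0],
  [-0.03,0,0,0,0,0,0],
  [-0.03,0,0,0,0,0,0],
  [-0.03,0,0,0,0,0,0],
])

```text
time: 9.32
ee_pos: [0.5547, -0.3849, 0.0454]
tool_rot: [3.142, 0.0, 1.812]
ft_force: [0.0, 0.5, -2.4]
grip_width: 0.0137
grip_force: 24.6
```

```bash
python3 look.py l4
```

```text
[ 0.61  -0.011  0.023  0.     0.     0.001]
```

View pics/l4.png

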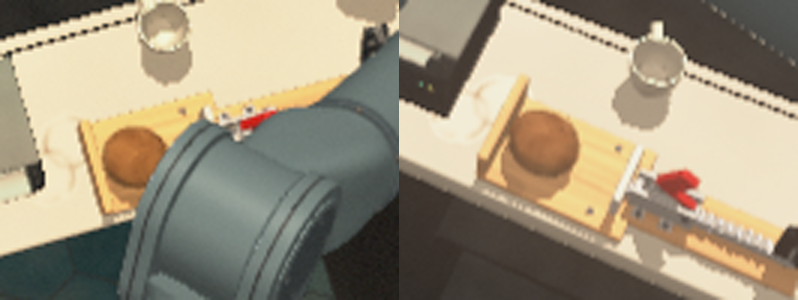

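The pusher is now next to the cheeks, at (630,175), but I've felt no stop yet. I pull a little further.

Emit:
arm_command([
  [-0.015,0,0,0,0,0,0],
  [-0.03,0,0,0,0,0,0],
  [-0.045,0,0,0,0,0,0],
  [-0.06,0,0,0,0,0,0],
])

```text
time: 9.75
ee_pos: [0.5557, -0.3886, 0.0445]
tool_rot: [-3.141, -0.004, 1.813]
ft_force: [-1.6, 6.1, -4.3]
grip_width: 0.0138
grip_force: 24.4
```

Emit:
arm_command([
  [-0.015,0,0,0,0,0,0],
  [-0.03,0,0,0,0,0,0],
  [-0.03,0,0,0,0,0,0],
])

```text
time: 10.0
ee_pos: [0.5561, -0.3887, 0.0434]
tool_rot: [-3.14, -0.009, 1.814]
ft_force: [-2.0, 9.6, -2.9]
grip_width: 0.0137
grip_force: 24.5
```

```bash
python3 look.py l5
```

```text
[ 0.65  -0.015  0.01  -0.001 -0.006  0.002]
```

View pics/l5.png

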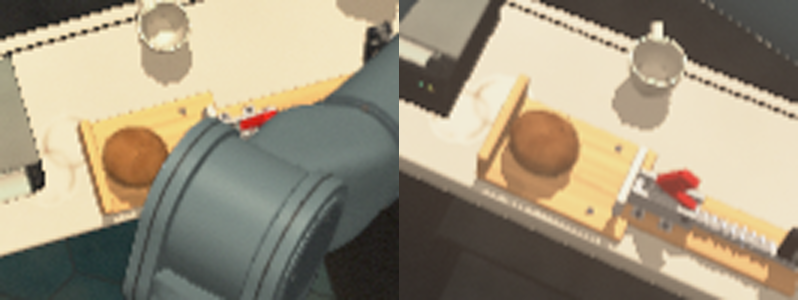

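The TCP has stopped and the force has risen to about 10 N, so the pusher is on the cheeks, at (628,178) in the side view. I ease off slightly, let go and go up.

Emit:
arm_command([
  [0.03,0,0,0,0,0,0],
  [0.03,0,0,0,0,0,0.4],
  [0.03,0,0,0,0,0,0.7],
  [0.03,0,0,0,0,0,0.7],
  [0.03,0,0,0,0,0,0.7],
  [0.03,0,0,0,0,0,0.7],
  [0.03,0,-0.3,0,0,0,0.7],
  [0.03,0,-0.6,0,0,0,0.7],
  [0.03,0,-1,0,0,0,0.7],
  [0.03,0,-1,0,0,0,0.7],
  [0.03,0,-1,0,0,0,0.7],
])

```text
time: 11.02
ee_pos: [0.5576, -0.3922, 0.1484]
tool_rot: [3.138, 0.004, 1.812]
ft_force: [-0.6, 0.5, 0.2]
grip_width: 0.0598
grip_force: 0.0
```

Emit:
arm_command([
  [0,-1,-0.9,0,0,0,0.7],
  [0,-1,-0.9,0,0,0,0.7],
  [0,-1,-0.9,0,0,0,0.7],
  [0,-1,-0.9,0,0,0,0.7],
  [0,-1,-0.9,0,0,0,0.7],
  [0,-1,-0.9,0,0,0,0.7],
])

```text
time: 11.52
ee_pos: [0.4594, -0.4138, 0.2344]
tool_rot: [3.141, -0.001, 1.812]
ft_force: [1.7, 0.6, -1.0]
grip_width: 0.0597
grip_force: 0.0
```

Run:
```python
from h import *
import cv2
p=np.load("p.npy")
im=capture("side")[:,:,::-1]
print({k:np.round(proj("side",cw(p,l)),1) for k,l in dict(grip195=(0,-195,79),grip207=(0,-207,79)).items()})
a=cv2.resize(im[205:297,325:455],None,fx=6,fy=6,interpolation=cv2.INTER_CUBIC)
for y,c in((-195,(0,255,0)),(-207,(255,0,0))):
    u=((proj("side",cw(p,(0,y,79)))-[325,205])*6+2.5).astype(int);cv2.circle(a,tuple(map(int,u)),4,c,2)
cv2.imwrite("pics/f.png",a)
```

```text
{'grip195': array([443.9, 268.1]), 'grip207': array([448. , 269.9])}
```

View pics/f.png

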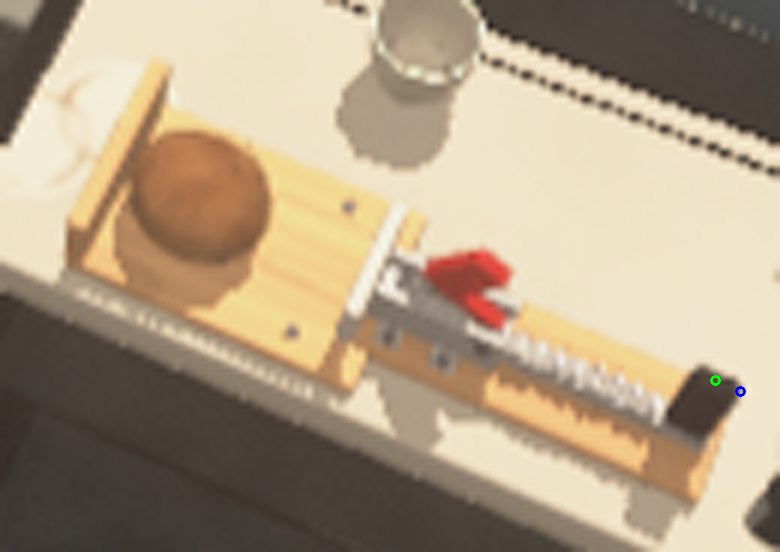

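The grip top sits on the predicted fully-back point (715,380). The pusher is on the cheeks, the pawl is up, the bun has not moved, and the robot is clear. I hand it in.

```bash
python3 -c "
from cell import *
print(job_done())"
```

```text
the job is handed in; nothing more can be done
None
```

The bun's clamp is released: its pawl is up, its bar is fully back on the cheeks and let go, the bun is in place, the cake's clamp was never touched, and the job was handed in at about 11.6 s.

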